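# Find the tin that rattles, rack the silent two, hand the other across

## Task

Three identical closed steel tins stand on the table: in two of them the sugar has set into one solid cake, in the third the kitchen's brass scale weight was put away and rattles about, so shake them to find out which it is. Stand the two silent tins upright in the wooden rack, each fully down in a hole of its own and let go. Then hold the rattling tin out to the cook across the table, upright and still over the bare ochre cutting board straight ahead in the middle of the table and 10 to 20 cm above it, and finish while still holding it there; leave everything else on the table where it is.

Things in the scene. Friction and masses are not known exactly. Their poses are not given: they have to be found in the camera images.
- tin_1: One of three outwardly identical closed steel tins: plain steel body, lid pressed on and not to be opened, 62 mm in diameter, 92 mm tall. Origin at the centre of its underside, z up through the lid. All weigh alike, about 0.32 kg (more or less 15 percent); which one rattles changes from run to run and cannot be told from number, place or look.
- tin_2: One of three outwardly identical closed steel tins: plain steel body, lid pressed on and not to be opened, 62 mm in diameter, 92 mm tall. Origin at the centre of its underside, z up through the lid. All weigh alike, about 0.32 kg (more or less 15 percent); which one rattles changes from run to run and cannot be told from number, place or look.
- tin_3: One of three outwardly identical closed steel tins: plain steel body, lid pressed on and not to be opened, 62 mm in diameter, 92 mm tall. Origin at the centre of its underside, z up through the lid. All weigh alike, about 0.32 kg (more or less 15 percent); which one rattles changes from run to run and cannot be told from number, place or look.
- tin_1_mid (a point): Middle of tin_1, on its axis 46 mm above its underside. In the rattling tin a loose brass weight of about 200 g (24 mm thick, 52 mm tall) slides up to 15 mm to either side of the axis or topples when the tin is shaken briskly sideways, strikes the wall, and stays at that side when the shaking stops; the cakes in the others move 1 mm at most.
- tin_2_mid (a point): Middle of tin_2, on its axis 46 mm above its underside. In the rattling tin a loose brass weight of about 200 g (24 mm thick, 52 mm tall) slides up to 15 mm to either side of the axis or topples when the tin is shaken briskly sideways, strikes the wall, and stays at that side when the shaking stops; the cakes in the others move 1 mm at most.
- tin_3_mid (a point): Middle of tin_3, on its axis 46 mm above its underside. In the rattling tin a loose brass weight of about 200 g (24 mm thick, 52 mm tall) slides up to 15 mm to either side of the axis or topples when the tin is shaken briskly sideways, strikes the wall, and stays at that side when the shaking stops; the cakes in the others move 1 mm at most.
- rack: Wooden tin rack, fixed, 92 mm (x) by 270 mm (y), 50 mm tall, origin at the centre of its underside. Its 14 mm top board, top face at 50 mm, has three round through holes 67 mm in diameter in a row along its y at -85, 0 and +85 mm, chamfered; floor below at 12 mm. A seated tin stands 54 mm proud of the top board.
- well_1 (a point): Centre of the floor of a hole of the rack (12 mm above the table), where the middle of a seated tin's underside comes to rest; z up. Hole at -85 mm along the rack's y.
- well_2 (a point): Centre of the floor of a hole of the rack (12 mm above the table), where the middle of a seated tin's underside comes to rest; z up. Hole at +0 mm along the rack's y.
- well_3 (a point): Centre of the floor of a hole of the rack (12 mm above the table), where the middle of a seated tin's underside comes to rest; z up. Hole at +85 mm along the rack's y.
- mid_board: Bare ochre cutting board, fixed, 430 mm (its x) by 245 mm (its y), 20 mm thick, in the middle of the far half of the table, long side across (another ochre board, with carrots on it, lies at the far left: not that one); origin at the centre of its underside.
- glass: Empty drinking glass, 75 mm across, 100 mm tall, origin at the centre of its underside. Bystander, loose: to be left where it stands.
- spice_white: Spice jar with white cap, 47 mm across, 98 mm tall, origin at the centre of its underside. Bystander, loose: to be left where it stands.
- spice_yellow: Spice jar with yellow cap, 43 mm across, 102 mm tall, origin at the centre of its underside. Bystander, loose: to be left where it stands.
- timer: Round clockwork kitchen timer, 64 mm across, 37 mm tall, origin at the centre of its underside. Bystander, loose: to be left where it stands.
- peeler: Vegetable peeler lying flat, 158 by 21 mm, 13 mm tall, origin under its middle. Bystander, loose: to be left where it stands.
Mind the look-alikes: they are no part of the job. Leave any blue look-alike of the tin_2 alone. Leave any blue look-alike of the tin_1 alone.

How it is judged (in metres and radians):
On the way, in this order (a step that is already met when the one before it is completed fails the run):
1. one silent tin stands in a hole of the rack, let go ((((x of tin_1 in the frame of rack between -0.006 and 0.006 m and y of tin_1 in the frame of rack between -0.12 and 0.12 m and z of tin_1 in the frame of rack below 0.016 m and angle between tin_1's own z axis and vertical below 0.08 rad and contact force between tin_1 and the fingers below 0.05 N) and not (distance between weight_c0 and tin_1_mid below 0.042 m)) or ((x of tin_2 in the frame of rack between -0.006 and 0.006 m and y of tin_2 in the frame of rack between -0.12 and 0.12 m and z of tin_2 in the frame of rack below 0.016 m and angle between tin_2's own z axis and vertical below 0.08 rad and contact force between tin_2 and the fingers below 0.05 N) and not (distance between weight_c0 and tin_2_mid below 0.042 m)) or ((x of tin_3 in the frame of rack between -0.006 and 0.006 m and y of tin_3 in the frame of rack between -0.12 and 0.12 m and z of tin_3 in the frame of rack below 0.016 m and angle between tin_3's own z axis and vertical below 0.08 rad and contact force between tin_3 and the fingers below 0.05 N) and not (distance between weight_c0 and tin_3_mid below 0.042 m)))), for 0.2 s.
2. both silent tins stand in holes of the rack, let go (((distance between weight_c0 and tin_1_mid below 0.042 m and (x of tin_2 in the frame of rack between -0.006 and 0.006 m and y of tin_2 in the frame of rack between -0.12 and 0.12 m and z of tin_2 in the frame of rack below 0.016 m and angle between tin_2's own z axis and vertical below 0.08 rad and contact force between tin_2 and the fingers below 0.05 N) and (x of tin_3 in the frame of rack between -0.006 and 0.006 m and y of tin_3 in the frame of rack between -0.12 and 0.12 m and z of tin_3 in the frame of rack below 0.016 m and angle between tin_3's own z axis and vertical below 0.08 rad and contact force between tin_3 and the fingers below 0.05 N)) or (distance between weight_c0 and tin_2_mid below 0.042 m and (x of tin_1 in the frame of rack between -0.006 and 0.006 m and y of tin_1 in the frame of rack between -0.12 and 0.12 m and z of tin_1 in the frame of rack below 0.016 m and angle between tin_1's own z axis and vertical below 0.08 rad and contact force between tin_1 and the fingers below 0.05 N) and (x of tin_3 in the frame of rack between -0.006 and 0.006 m and y of tin_3 in the frame of rack between -0.12 and 0.12 m and z of tin_3 in the frame of rack below 0.016 m and angle between tin_3's own z axis and vertical below 0.08 rad and contact force between tin_3 and the fingers below 0.05 N)) or (distance between weight_c0 and tin_3_mid below 0.042 m and (x of tin_1 in the frame of rack between -0.006 and 0.006 m and y of tin_1 in the frame of rack between -0.12 and 0.12 m and z of tin_1 in the frame of rack below 0.016 m and angle between tin_1's own z axis and vertical below 0.08 rad and contact force between tin_1 and the fingers below 0.05 N) and (x of tin_2 in the frame of rack between -0.006 and 0.006 m and y of tin_2 in the frame of rack between -0.12 and 0.12 m and z of tin_2 in the frame of rack below 0.016 m and angle between tin_2's own z axis and vertical below 0.08 rad and contact force between tin_2 and the fingers below 0.05 N)))), for 0.2 s.
At the end, for the whole second after the job is handed in: both silent tins stand untouched in rack holes (underside within 4 mm of the holes' floor, 0.08 rad of upright); the rattling tin is gripped, its underside 0.10 to 0.35 m above the table, its middle over the bare ochre board, upright within 0.2 rad, below 0.03 m/s (((distance between weight_c0 and tin_1_mid below 0.042 m and (y of tin_1 in the frame of mid_board between -0.1225 and 0.1225 m and x of tin_1 in the frame of mid_board between -0.215 and 0.215 m and height (world z) of tin_1 between 0.1 and 0.35 m and angle between tin_1's own z axis and vertical below 0.2 rad and linear speed of tin_1 below 0.03 m/s and contact force between tin_1 and the fingers above 1 N) and (x of tin_2 in the frame of rack between -0.006 and 0.006 m and y of tin_2 in the frame of rack between -0.12 and 0.12 m and z of tin_2 in the frame of rack below 0.016 m and angle between tin_2's own z axis and vertical below 0.08 rad and contact force between tin_2 and the fingers below 0.05 N) and (x of tin_3 in the frame of rack between -0.006 and 0.006 m and y of tin_3 in the frame of rack between -0.12 and 0.12 m and z of tin_3 in the frame of rack below 0.016 m and angle between tin_3's own z axis and vertical below 0.08 rad and contact force between tin_3 and the fingers below 0.05 N)) or (distance between weight_c0 and tin_2_mid below 0.042 m and (y of tin_2 in the frame of mid_board between -0.1225 and 0.1225 m and x of tin_2 in the frame of mid_board between -0.215 and 0.215 m and height (world z) of tin_2 between 0.1 and 0.35 m and angle between tin_2's own z axis and vertical below 0.2 rad and linear speed of tin_2 below 0.03 m/s and contact force between tin_2 and the fingers above 1 N) and (x of tin_1 in the frame of rack between -0.006 and 0.006 m and y of tin_1 in the frame of rack between -0.12 and 0.12 m and z of tin_1 in the frame of rack below 0.016 m and angle between tin_1's own z axis and vertical below 0.08 rad and contact force between tin_1 and the fingers below 0.05 N) and (x of tin_3 in the frame of rack between -0.006 and 0.006 m and y of tin_3 in the frame of rack between -0.12 and 0.12 m and z of tin_3 in the frame of rack below 0.016 m and angle between tin_3's own z axis and vertical below 0.08 rad and contact force between tin_3 and the fingers below 0.05 N)) or (distance between weight_c0 and tin_3_mid below 0.042 m and (y of tin_3 in the frame of mid_board between -0.1225 and 0.1225 m and x of tin_3 in the frame of mid_board between -0.215 and 0.215 m and height (world z) of tin_3 between 0.1 and 0.35 m and angle between tin_3's own z axis and vertical below 0.2 rad and linear speed of tin_3 below 0.03 m/s and contact force between tin_3 and the fingers above 1 N) and (x of tin_1 in the frame of rack between -0.006 and 0.006 m and y of tin_1 in the frame of rack between -0.12 and 0.12 m and z of tin_1 in the frame of rack below 0.016 m and angle between tin_1's own z axis and vertical below 0.08 rad and contact force between tin_1 and the fingers below 0.05 N) and (x of tin_2 in the frame of rack between -0.006 and 0.006 m and y of tin_2 in the frame of rack between -0.12 and 0.12 m and z of tin_2 in the frame of rack below 0.016 m and angle between tin_2's own z axis and vertical below 0.08 rad and contact force between tin_2 and the fingers below 0.05 N)))); the arm keeps its last pose, push and grip.
It fails at once if a bystander is pushed by more than 30 mm or knocked over (distance of any of glass, spice_white, spice_yellow, timer, peeler from where it was at the start of the episode above 0.03 m or angle between any of glass, spice_white, spice_yellow's own z axis and vertical above 0.5 rad).
It also fails if it takes over 72 s, if anything falls off the work surface, if the arm or the gripper's body presses on something with over 40 N, if the wrist force passes 120 N, or if a joint passes its speed limit or range.

## Robot

A 6-joint arm with a two-finger parallel gripper is mounted at the origin on a cart in front of the work surface, level with it; the furniture and walls round the work are solid. World frame = base frame: x ahead of the robot, y to its left, z up, the work surface at z = 0. Lengths are in mm, angles in rad, forces in N, time in s.
With the tool pointing down it reaches from about 150 to 775 mm from the base axis. Payload 6.1 kg.
Tool frame: the origin (TCP) lies midway between the tips of the shut fingers; the grasp point (between the pads) lies 19 mm behind it; z points along the fingers, y is the direction in which the jaws open and shut (so a half turn about z gives the same grasp; the last joint's range is limited). The gripper opens to 85 mm and grips with 20 to 120 N. Pads are 22 mm wide; open, the fingers measure 114 mm over their backs; the gripper's body (76 mm by 85 mm) begins 54 mm behind the grasp point. The pads swing forward as they close: fully open they stand 13 mm farther back than shut.
Start: joints at [-1.159, 0.126, -0.04, 1.405, 0, 1.571], TCP at [210.128, -481.097, 193.395] pointing down, gripper open.
Joint ranges: [-2.72, 2.72], [-0.95, 1.95], [-1.27, 1.35], [-1.78, 2.02], [-1.46, 1.47], [-3.14, 3.14]. Speed limits (rad/s): [2.39, 2.39, 3.01, 3.14, 3.14, 3.14].

## Interface

Orientations are given as a rotation vector (axis times angle).
In Python, from plant import arm gives the robot as it stands.
- The arm moves only by the shell command python3 -m inch 'ROWS' [FORCE]. ROWS is JSON, a list that holds one entry, the list of rows, each a list of 5 numbers: the shift along the tool's x, y, z in m, then the turn about the tool's z in rad, then the gripper's target within -1 to 1 (fully open at 1, half-way at 0, shut at -1). In form: [[[tx, ty, tz, twist, jaw], ...]]. A call has 1 to 8 rows; each row is the pose to reach, as a shift and turn from the pose commanded when the call began, along the tool's axes at that moment; what a row does not reach only later rows make up. A row lasts 1/8 s, in which the tool goes at most 62.5 mm and 10.7 degrees, less where a joint would pass 70% of its speed; a pose out of reach is approached as far as the arm can. A call with a gripper value outside its range is refused whole. The fingers move at their own pace and stop on an object; FORCE is the grip in N (left out, the last holds). Time passes only in rows, so rows that repeat a pose let the fingers close. It gives the time, the measured TCP pose, the force and the opening at its end, in the units of the state.
- arm.sense(): the state, without advancing time (a new reading comes with each control period).
- arm.capture(name): name is "scene" or "top" or "wrist"; returns (picture, depth): 480x640x3 uint8, red, green, blue; 480x640 float32, mm along the optical axis (not along the pixel's ray), 0 where there is no reading.
- arm.get_calibration(name): a dict with "K" (3x3 intrinsics, pixels), "origin" and "attitude" of the camera in the world. Camera axes: x right, y up, looking along -z (the intrinsics and any distortion apply to the point x, -y, -z); pixel columns grow to the right and rows downward; lengths in mm; the calibration is good to about 2 mm. The wrist camera is an equidistant fisheye: a pixel r from the principal point sees the ray r / f radians off the axis. A picture is of the moment at which its call begins: read the wrist's pose just before it. get_calibration takes no time and is no camera call; for the wrist camera it gives the pose at the moment of the call.
- arm.job_done(): hands the job in, once; it reports no verdict.
Trained networks look in the newest picture that a camera, given by its name, has taken for a name from the list of things; names that differ only in an ending like _2 or _b are one class to them, and where a whole thing is asked for, a point or a joint stands for the part that bears it (a point fixed in the world has none). Each returns a list of dicts, best first, with "confidence" (0 to 1); they miss things now and then, are a little off and sometimes report something else, mostly with a low value. They report only what shows in the picture. A call takes as long as a camera call. They do not tell look-alikes from the thing itself.
- arm.regions_of(label, camera): "pixels" (480x640 bool, what is visible of it) and "location" ([column, row] in pixels, amid what is visible of it).
- arm.landmark_of(label, camera): "location" ([column, row] in pixels: a listed point, or the origin of a listed thing).
The state is a dict: "time_s": time; "q": joint angles; "joint_vel": joint speeds; "effort": joint torques, N m; "eef_pos": TCP position; "eef_rot": TCP orientation; "ft_force": force on the tool from outside, world axes, zero at the start; "moment": the same for the moment, N m; "opening": opening from 0.0 (shut) to 1.0 (fully open).
Only numpy, scipy, OpenCV 4.12 (cv2) and the standard library are available. Lean on these libraries where they do the work, as an engineer would, in place of code of your own. Each camera call takes 0.05 s, during which the arm holds its last target. There are 200 camera calls.

## Working session

There is one attempt and no reset: what is moved stays moved. The work goes in short steps, Python scripts to look and compute and a shell command to move; the robot and the scene stay as the last step left them, time stands still between calls to the robot, and variables do not carry over. Pictures are saved under pics/ and viewed, about 8 in all and at most 12, crops included, and the job is handed in when it is done.

```bash
ls; mkdir -p pics
cat > h.py <<'E'
import numpy as np, cv2
from scipy.spatial.transform import Rotation as R
from plant import arm
def att(c):
    a=np.array(c["attitude"],float)
    return a if a.shape==(3,3) else (R.from_rotvec(a).as_matrix() if a.size==3 else R.from_quat(a).as_matrix())
def world(cam,px,depth,cal=None):
    c=cal or arm.get_calibration(cam);K=np.array(c["K"]);u,v=np.asarray(px,float).T
    x=(u-K[0,2])/K[0,0];y=(v-K[1,2])/K[1,1]
    p=np.stack([x,-y,-np.ones_like(x)],-1)*np.asarray(depth)[...,None]
    return p@att(c).T+np.array(c["origin"])
E
python3 - <<'E'
from h import *
for n in("scene","top"):
    im,d=arm.capture(n); c=arm.get_calibration(n)
    print(n,{k:np.round(v,3).tolist() if k!='dist' else v for k,v in c.items() if not isinstance(v,str)})
    cv2.imwrite(f"pics/{n}0.png",im[...,::-1]); np.save(n+"d.npy",d)
    for l in("tin_1","rack","well_1","mid_board"):
        if l!="well_1":
            for r in arm.regions_of(l,n):
                m=r["pixels"]&(d>0); v,u=np.nonzero(m)
                w=world(n,np.stack([u,v],-1),d[m]) 
                z=np.percentile(w[:,2],90); t=w[w[:,2]>z-6]
                print(l,round(r["confidence"],2),np.round(r["location"]),"top",z.round(),"med",np.median(w,0).round(),"topmid",((t.min(0)+t.max(0))/2).round(),(t.max(0)-t.min(0)).round())
        else: print(l,[(round(r["confidence"],2),np.round(r["location"])) for r in arm.landmark_of(l,n)])
print(arm.sense())
E
```

```text
pics
scene {'K': [[594.385, 0.0, 301.312], [0.0, 594.385, 242.5], [0.0, 0.0, 1.0]], 'origin': [-478.931, 855.541, 844.162], 'attitude': [0.515, -1.174, -2.054]}
tin_1 0.92 [287. 326.] top 90.0 med [268. 211.  60.] topmid [282. 200.  89.] [64. 62. 10.]
tin_1 0.8 [255. 356.] top 91.0 med [235. 325.  66.] topmid [251. 315.  90.] [62. 61. 10.]
tin_1 0.74 [301. 266.] top 90.0 med [419.  39.  60.] topmid [434.  26.  89.] [63. 65. 10.]
tin_1 0.66 [362. 240.] top 90.0 med [ 420. -178.   57.] topmid [ 433. -192.   89.] [64. 65. 10.]
rack 0.76 [213. 320.] top 50.0 med [412. 298.  39.] topmid [425. 278.  49.] [140. 281.  10.]
well_1 [(0.76, array([244., 303.])), (0.7, array([189., 342.]))]
mid_board 0.88 [241. 238.] top 21.0 med [678.  28.  18.] topmid [697.   2.  20.] [274. 449.  11.]
mid_board 0.59 [377. 188.] top 96.0 med [ 584. -439.   55.] topmid [ 387. -209.  234.] [456. 533. 287.]
top {'K': [[597.708, 0.0, 325.108], [0.0, 597.708, 247.916], [0.0, 0.0, 1.0]], 'origin': [355.913, -48.194, 1632.673], 'attitude': [0.068, -0.054, -1.562]}
tin_1 0.97 [304. 262.] top 96.0 med [437.  20.  91.] t
[... 801 characters left out ...]
  28.] [266. 439.  16.]
{'time_s': 0.5, 'q': array([-1.15898826e+00,  1.25836359e-01, -3.96361538e-02,  1.40539498e+00,
        7.38255935e-06,  1.57078915e+00]), 'joint_vel': array([4.29437941e-04, 1.42724272e-04, 8.24557784e-04, 5.03536326e-05,
       1.97773884e-04, 6.53975126e-04]), 'effort': array([ 1.09817098e-03, -4.35291767e+01,  3.52822816e+01,  2.15457148e-03,
        1.08004929e-05, -2.37689198e-05]), 'eef_pos': array([ 210.1307159 , -481.08159544,  193.3588688 ]), 'eef_rot': array([-3.07515941e+00, -6.42301948e-01,  1.15036835e-05]), 'ft_force': array([-0.35637114, -0.02614915, -0.12883165]), 'moment': array([-0.01623865, -0.00746809,  0.02443156]), 'opening': 1.0000943497620918}
```

View pics/top0.png

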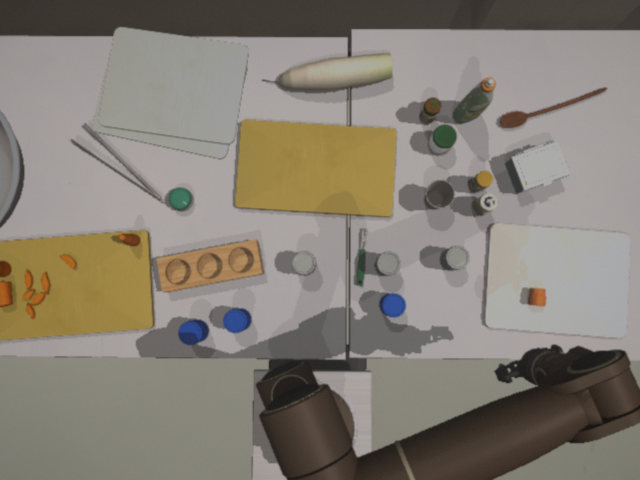

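View pics/scene0.png

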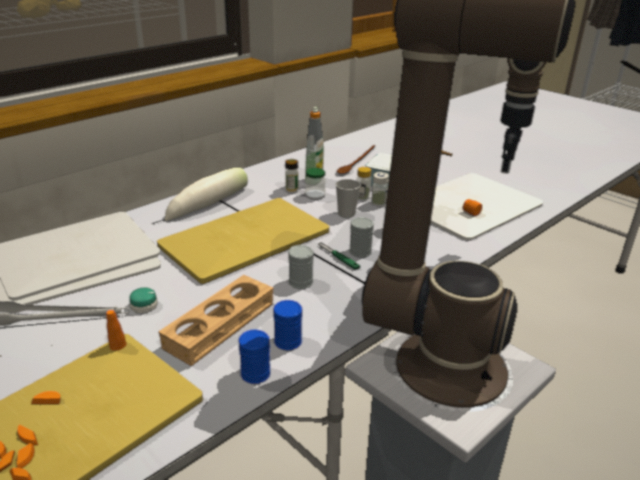

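The steel tins are at top-view pixels (304,263), (388,264) and (456,258). The blue look-alikes, at (193,331), (236,320) and (393,305), are to be left alone. The rack is at (209,265), the glass at (439,194), the spice jars at (484,181) and (487,204), the peeler at (362,258), and the bare board at (316,167). I'll confirm with a crop while moving over the rightmost tin.

```bash
python3 - <<'E'
from h import *
im=cv2.imread("pics/top0.png"); cv2.imwrite("pics/crop1.png",cv2.resize(im[170:350,150:510],(800,400),interpolation=cv2.INTER_CUBIC))
E
python3 -m inch '[[[0.06,0,-0.02,-0.18,1],[0.12,0,-0.04,-0.36,1],[0.18,0,-0.04,-0.54,1],[0.23,0,-0.04,-0.72,1],[0.265,0,-0.04,-0.9,1],[0.265,0,-0.04,-1.08,1],[0.265,0,-0.04,-1.16,1],[0.265,0,-0.04,-1.16,1]]]'
python3 - <<'E'
from h import *
print(arm.sense()["eef_pos"],arm.sense()["eef_rot"])
c=arm.get_calibration("wrist"); print(c)
im,d=arm.capture("wrist"); cv2.imwrite("pics/w1.png",im[...,::-1]); np.savez("w1.npz",d=d,o=c["origin"],a=att(c),K=c["K"])
for l in("tin_1",):
    for r in arm.regions_of(l,"wrist"): print(l,r["confidence"],r["location"],r["pixels"].sum())
E
```

```text
time_s: 1.5
eef_pos: [453.1, -374.9, 233.3]
eef_rot: [-2.221, -2.222, 0.0]
ft_force: [-0.6, 0.6, -0.4]
opening: 1.001
[ 453.12023213 -374.9231915   233.29720683] [-2.22091438e+00 -2.22172865e+00  1.02853348e-04]
{'K': array([[371.64829954,   0.        , 318.19934421],
       [  0.        , 371.64829954, 241.35700641],
       [  0.        ,   0.        ,   1.        ]]), 'origin': array([ 452.55924463, -302.98048419,  413.74425837]), 'attitude': array([-0.28477822, -0.00031312,  0.00035987])}
tin_1 0.92 [193.4, 47.4] 4553
tin_1 0.83 [314.2, 210.3] 4019
tin_1 0.66 [302.5, 28.7] 3884
```

View pics/crop1.png

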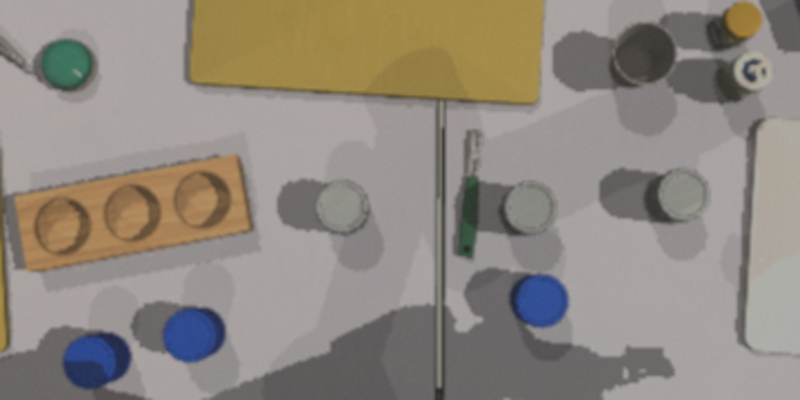

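View pics/w1.png

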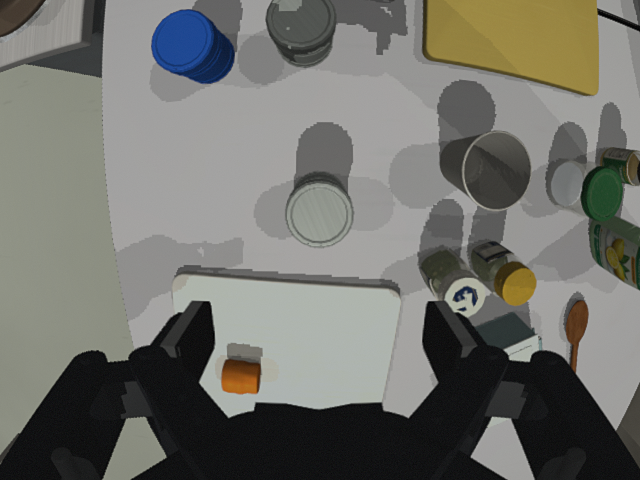

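The crop shows three bare steel tins, at crop pixels (342,207), (528,207) and (682,195), clearly distinct from the blue ones. In the wrist view, the tin below has its lid at (320,213).

```bash
cat >> h.py <<'E'
def fish(px,depth,o,a,K):
    u,v=np.asarray(px,float).T; x=(u-K[0,2])/K[0,0]; y=(v-K[1,2])/K[1,1]; th=np.hypot(x,y)+1e-9
    s=np.tan(th)/th; p=np.stack([x*s,-y*s,-np.ones_like(x)],-1)*np.asarray(depth)[...,None]
    return p@a.T+o
def wcloud():
    c=arm.get_calibration("wrist"); im,d=arm.capture("wrist"); return im,d,np.array(c["origin"]),att(c),np.array(c["K"])
def circ(w,zlo,zhi,near,rad=45):
    t=w[(w[:,2]>zlo)&(w[:,2]<zhi)&(np.hypot(*(w[:,:2]-near).T)<rad)]
    (x,y),r=cv2.minEnclosingCircle(t[:,:2].astype(np.float32)); return np.round([x,y,r],1),t[:,:2].mean(0).round(1),np.median(t[:,2]).round(1)
def allpts(d,o,a,K):
    v,u=np.nonzero(d>0); return fish(np.stack([u,v],-1),d[v,u],o,a,K)
def go(target,psi):
    s=arm.sense(); x=R.from_rotvec(s["eef_rot"]).as_matrix(); p0=np.arctan2(x[1,0],x[0,0])
    print("shift",np.round(x.T@(np.array(target)-s["eef_pos"])/1000,4),"twist",round((p0-psi+np.pi)%(2*np.pi)-np.pi,3))
E
python3 - <<'E'
from h import *
f=np.load("w1.npz"); w=allpts(f["d"],f["o"],f["a"],f["K"])
print("table z",np.median(w[(abs(w[:,0]-453)<150)&(abs(w[:,1]+300)<60)&(w[:,2]<40)][:,2]))
for n in((453,-374),(433,-194)): print(circ(w,82,104,np.array(n)))
c=circ(w,82,104,np.array((453,-374)))[0]
go([c[0],c[1],47],1.571)
E
```

```text
table z -0.5289518906030821
(array([ 453.3, -372.9,   31.2]), array([ 453.4, -371.8]), np.float64(90.7))
(array([ 437.1, -195.9,   31.2]), array([ 437.4, -201.5]), np.float64(90.6))
shift [0.0022 0.0004 0.1865] twist -0.001
```

```bash
python3 -m inch '[[[0.002,0,0.06,0,1],[0.002,0,0.12,0,1],[0.002,0,0.165,0,1],[0.002,0,0.186,0,1],[0.002,0,0.186,0,-1],[0.002,0,0.186,0,-1],[0.002,0,0.186,0,-1],[0.002,0,0.186,0,-1]]]' 60
python3 -m inch '[[[0,0,0,0,-1],[0,0,-0.04,0,-1],[0,0,-0.09,0,-1],[0,0,-0.13,0,-1],[0,0,-0.13,0,-1],[0,0,-0.13,0,-1]]]'
python3 - <<'E'
from h import *
im,d,o,a,K=wcloud(); cv2.imwrite("pics/w2.png",im[...,::-1])
s=arm.sense(); print(s["eef_pos"],s["ft_force"],s["moment"],s["opening"])
w=allpts(d,o,a,K); zt=s["eef_pos"][2]+45
t=w[(np.hypot(*(w[:,:2]-s["eef_pos"][:2]).T)<45)]; print(np.histogram(t[:,2],range(0,260,10)))
E
```

```text
time_s: 2.6
eef_pos: [464.0, -377.8, 58.7]
eef_rot: [2.201, 2.206, 0.015]
ft_force: [14.0, 1.7, 46.8]
opening: 0.162
time_s: 3.35
eef_pos: [453.2, -373.3, 178.2]
eef_rot: [2.219, 2.221, 0.0]
ft_force: [-0.6, -0.3, -0.6]
opening: 0.001
[ 452.84225365 -372.9520443   177.23311955] [ 0.53383987 -0.25457477  0.29662922] [-0.04191671 -0.01870024 -0.03160416] 0.0033548413682527277
(array([ 549,   37,   99,   71,   79,   46,   28,  197, 1212, 3928,    0,
          0,    0,    0,    0,    0,    0,    0,    0,    0,    0,    6,
        558,  867,  838]), array([  0,  10,  20,  30,  40,  50,  60,  70,  80,  90, 100, 110, 120,
       130, 140, 150, 160, 170, 180, 190, 200, 210, 220, 230, 240, 250]))
```

View pics/w2.png

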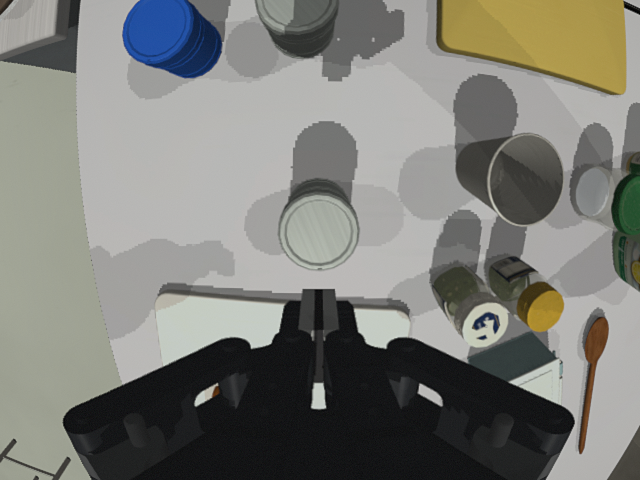

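Run:
```python
from h import *
im,d,o,a,K=wcloud(); w=allpts(d,o,a,K)
print(circ(w,82,104,np.array((453,-370))),arm.sense()["eef_pos"])
print(circ(w,82,104,np.array((437,-196))))
# finger tip
m=(np.abs(w[:,0]-453)<60)&(np.abs(w[:,1]+373)<40)&(w[:,2]>150); print(w[m].min(0))
```

```text
(array([ 453. , -373.1,   31.3]), array([ 453.1, -371.7]), np.float64(90.6)) [ 452.60177536 -372.76638692  176.64615854]
(array([ 436.8, -201.2,   30.5]), array([ 437.2, -211.2]), np.float64(90.6))
[ 393.00026378 -384.80870813  218.240772  ]
```

Run:
```python
from h import *
im,d,o,a,K=wcloud(); print(arm.sense()["eef_pos"],o)
for p in((305,292),(312,292),(312,300),(325,310),(312,330),(325,293),(290,310),(340,320)):
    print(p,d[p[1],p[0]],fish(np.array([p]),np.array([d[p[1],p[0]]]),o,a,K).round(1))
```

```text
[ 452.50589876 -372.68933263  176.37703201] [ 452.14447077 -300.95270475  357.13500105]
(305, 292) 146.12871 [[ 446.9 -361.2  222.5]]
(312, 292) 145.84506 [[ 449.7 -361.   222.7]]
(312, 300) 138.3028 [[ 449.8 -360.8  230.5]]
(325, 310) 132.21074 [[ 454.6 -361.7  237.1]]
(312, 330) 117.58955 [[ 450.1 -361.4  252.3]]
(325, 293) 146.10347 [[ 454.8 -361.5  222.6]]
(290, 310) 139.17711 [[ 441.4 -365.   230.8]]
(340, 320) 133.84831 [[ 460.1 -366.1  236.7]]
```

The reported TCP seems to sit about 46 mm below the real fingertips: the wrist depth puts the shut tips at z≈223 when the state says 176. That fits the grip closing above the lid. The tin hasn't moved. I'll open, go lower in stages and check.

```bash
python3 -m inch '[[[0,0,0,0,1],[0,0,0,0,1],[0,0,0,0,1],[0,0,0.05,0,1],[0,0,0.1,0,1],[0,0,0.13,0,1],[0,0,0.13,0,1]]]' 60
python3 - <<'E'
from h import *
im,d,o,a,K=wcloud();s=arm.sense(); print(s["eef_pos"],s["ft_force"],s["opening"])
w=allpts(d,o,a,K); print(circ(w,82,104,np.array((453,-370)),38))
cv2.imwrite("pics/w3.png",im[...,::-1])
for lo,hi in((390,425),(480,515)):
    m=(w[:,0]>lo)&(w[:,0]<hi)&(abs(w[:,1]+373)<14)&(w[:,2]>30); print(len(w[m]),np.percentile(w[m],[1,50,99],axis=0).round(1).tolist())
E
```

```text
time_s: 4.38
eef_pos: [451.3, -371.7, 44.9]
eef_rot: [-2.217, -2.219, 0.001]
ft_force: [-1.3, 0.4, 1.2]
opening: 1.001
[ 452.48618976 -372.60480761   47.01646615] [ 0.32408237 -0.86194306  0.19824828] 1.0007476011897987
(array([ 453.2, -373. ,   31.2]), array([ 453.1, -369.6]), np.float64(90.6))
11795 [[390.1, -382.5, 91.1], [398.8, -364.0, 151.5], [424.3, -359.1, 189.5]]
13300 [[480.5, -382.6, 90.9], [505.5, -364.0, 151.3], [514.8, -359.1, 189.1]]
```

View pics/w3.png

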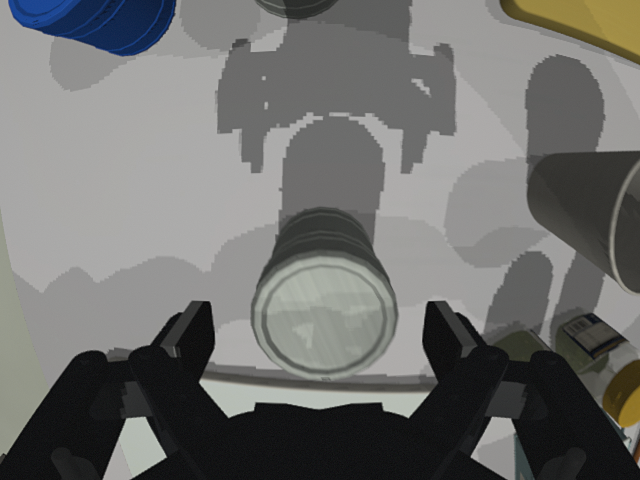

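Confirmed: with the jaws open the tips are still above the lid. I'll descend another ~52 mm and grip.

```bash
python3 -m inch '[[[0,0,0.03,0,1],[0,0,0.052,0,1],[0,0,0.052,0,1],[0,0,0.052,0,-1],[0,0,0.052,0,-1],[0,0,0.052,0,-1],[0,0,0.052,0,-1],[0,0,0.052,0,-1]]]' 60
python3 - <<'E'
from h import *
s=arm.sense(); print(s["eef_pos"],s["ft_force"],s["moment"],s["opening"])
E
python3 -m inch '[[[0,0,0,0,-1],[0,0,-0.03,0,-1],[0,0,-0.06,0,-1],[0,0,-0.1,0,-1],[0,0,-0.14,0,-1],[0,0,-0.14,0,-1],[0,0,-0.14,0,-1]]]'
python3 - <<'E'
from h import *
im,d,o,a,K=wcloud();
s=arm.sense(); print(s["eef_pos"],s["ft_force"],s["moment"],s["opening"])
w=allpts(d,o,a,K); e=s["eef_pos"]; n=e[:2]
print(circ(w,225,238,n,38),circ(w,238,250,n,38)); np.savez("w4.npz",w=w); cv2.imwrite("pics/w4.png",im[...,::-1])
E
```

```text
time_s: 5.42
eef_pos: [454.0, -374.2, -2.2]
eef_rot: [2.218, 2.22, -0.0]
ft_force: [-1.1, 0.1, 6.7]
opening: 0.713
[ 454.02347858 -374.21690002   -2.16855654] [-1.13504731  0.06259356  6.73366223] [ 0.08156812  0.46296766 -0.02239456] 0.7130612191008895
time_s: 6.3
eef_pos: [452.6, -372.7, 134.4]
eef_rot: [-2.22, -2.222, 0.0]
ft_force: [-0.5, 0.0, -4.6]
opening: 0.715
[ 452.2655262  -372.44366266  133.71153909] [ 0.31286714  1.13131047 -3.78043176] [ 0.0524043   0.00507835 -0.02742897] 0.7156894099336524
(array([ 452.2, -361.1,   36.2]), array([ 452.2, -359.9]), np.float64(227.2)) (array([ 452.2, -362.8,   35. ]), array([ 452.1, -357.8]), np.float64(246.8))
```

```bash
cat > shk.py <<'E'
from h import *
v=[]
for i in range(6):
    arm.capture("wrist"); s=arm.sense(); v.append(np.r_[s["moment"],s["ft_force"]])
v=np.array(v); print("mean",v.mean(0).round(4),"std",v.std(0).round(4),"opening",round(s["opening"],3),s["eef_pos"].round(1))
E
python3 -m inch '[[[0,0.06,-0.02,0,-1],[0,0,-0.02,0,-1],[0,0.06,-0.02,0,-1],[0,0,-0.02,0,-1],[0,0.06,-0.02,0,-1],[0,0.06,-0.02,0,-1],[0,0.06,-0.02,0,-1],[0,0.06,-0.02,0,-1]]]' 80
python3 shk.py
python3 -m inch '[[[0,-0.06,0,0,-1],[0,0,0,0,-1],[0,-0.06,0,0,-1],[0,0,0,0,-1],[0,-0.06,0,0,-1],[0,-0.06,0,0,-1],[0,-0.06,0,0,-1],[0,-0.06,0,0,-1]]]' 80
python3 shk.py
```

```text
time_s: 7.35
eef_pos: [512.7, -373.0, 155.3]
eef_rot: [-2.22, -2.222, 0.0]
ft_force: [-0.2, 0.2, -3.0]
opening: 0.706
mean [ 0.0153  0.0096 -0.0069 -0.0974  0.1991 -3.0299] std [0.0309 0.0186 0.0203 0.3004 0.1864 0.2758] opening 0.713 [ 512.9 -373.1  155.8]
time_s: 8.65
eef_pos: [453.7, -373.3, 156.6]
eef_rot: [2.218, 2.221, 0.001]
ft_force: [0.3, -0.6, -2.8]
opening: 0.708
mean [-2.3600e-02  1.6200e-02  1.3000e-03  1.6450e-01 -2.6800e-02 -3.3957e+00] std [0.0525 0.04   0.039  0.7398 0.367  0.3178] opening 0.708 [ 453.2 -373.   155.6]
```

```bash
sed -i 's/range(6)/range(12)/' shk.py
python3 -m inch '[[[0,0.06,0,0,-1],[0,0,0,0,-1],[0,0.06,0,0,-1],[0,0,0,0,-1],[0,0.06,0,0,-1],[0,0.06,0,0,-1],[0,0.06,0,0,-1],[0,0.06,0,0,-1]]]' 80
python3 shk.py
python3 -m inch '[[[0,-0.06,0,0,-1],[0,0,0,0,-1],[0,-0.06,0,0,-1],[0,0,0,0,-1],[0,-0.06,0,0,-1],[0,-0.06,0,0,-1],[0,-0.06,0,0,-1],[0,-0.06,0,0,-1]]]' 80
python3 shk.py
```

```text
time_s: 9.95
eef_pos: [513.0, -373.2, 156.2]
eef_rot: [2.22, 2.222, 0.0]
ft_force: [-0.5, -0.2, -2.1]
opening: 0.71
mean [ 0.0202  0.011   0.0053 -0.011   0.0332 -3.2839] std [0.0616 0.0193 0.0348 0.7029 0.5115 0.6841] opening 0.711 [ 513.  -373.   155.4]
time_s: 11.55
eef_pos: [453.7, -373.3, 156.5]
eef_rot: [2.218, 2.221, 0.001]
ft_force: [-0.1, 1.2, -3.7]
opening: 0.712
mean [ 2.0000e-03  1.3000e-03  1.4200e-02  1.2900e-02  2.3890e-01 -3.3221e+00] std [0.0222 0.0433 0.033  0.3678 0.4375 0.4675] opening 0.706 [ 453.  -373.   155.4]
```

The first tin is silent: the moment change between opposite shakes is ~0.004±0.01 Nm, against 0.06 expected for the rattler. Next I'll carry it towards the rack and look at the wells from a hover.

```bash
python3 -m inch '[[[0.05,0,0,0,-1],[0.11,0,0,0,-1],[0.17,-0.004,0,0,-1],[0.23,-0.006,0,0,-1],[0.29,-0.008,0,0,-1],[0.35,-0.01,0,-0.06,-1],[0.4,-0.013,0,-0.12,-1],[0.42,-0.013,0,-0.18,-1]]]' 80
python3 -m inch '[[[0.0,0,0,0,-1],[0,0,0,0,-1],[0,0,0,0,-1]]]'
python3 - <<'E'
from h import *
im,d,o,a,K=wcloud(); s=arm.sense(); print(s["eef_pos"],s["eef_rot"])
w=allpts(d,o,a,K); np.savez("w5.npz",w=w,im=im,d=d,o=o,a=a,K=K); cv2.imwrite("pics/w5.png",im[...,::-1])
for r in arm.regions_of("rack","wrist")[:2]:
    v,u=np.nonzero(r["pixels"]&(d>0)); p=fish(np.stack([u,v],-1),d[v,u],o,a,K)
    t=p[(p[:,2]>44)&(p[:,2]<56)]; print(r["confidence"],len(t),np.median(t[:,2]),cv2.minAreaRect(t[:,:2].astype(np.float32)))
for r in arm.landmark_of("well_1","wrist"):
    x,y=r["location"]; # intersect with z=12
    q=fish(np.array([[x,y]]),np.array([100.]),o,a,K)[0]-o; print(r["confidence"],(x,y),(o+q*(12-o[2])/q[2]).round(1))
E
```

```text
time_s: 13.15
eef_pos: [439.1, 49.4, 155.7]
eef_rot: [2.005, 2.418, 0.001]
ft_force: [0.4, 0.4, -3.2]
opening: 0.709
time_s: 13.52
eef_pos: [439.6, 46.1, 155.4]
eef_rot: [2.014, 2.411, -0.0]
ft_force: [0.0, 0.2, -2.6]
opening: 0.712
[439.63272569  46.0754032  155.38878833] [ 2.01393424e+00  2.41108461e+00 -1.65576441e-04]
0.63 7696 49.8585052509998 ((446.4347229003906, 188.66146850585938), (93.0964126586914, 91.7794418334961), 11.282825469970703)
0.68 (355.0, 58.2) [445.3 190.2  12. ]
```

View pics/w5.png

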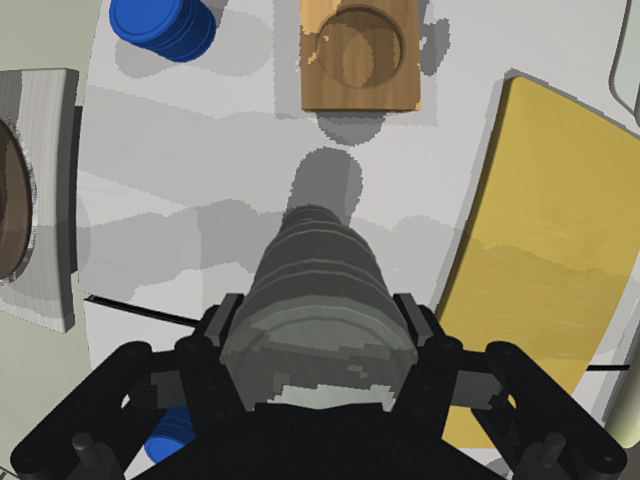

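```bash
cat >> h.py <<'E'
def hole(w,guess):
    t=w[(w[:,2]>45)&(w[:,2]<56)&(np.hypot(*(w[:,:2]-guess).T)<60)][:,:2]
    c=np.array(guess,float)
    for _ in range(8):
        q=t-c; ang=np.arctan2(q[:,1],q[:,0]); r=np.hypot(*q.T); e=[]
        for k in np.arange(-np.pi,np.pi,.15):
            m=(ang>=k)&(ang<k+.15)&(r<42)&(r>20)
            if m.sum()>2: e.append(q[m][r[m].argmin()]+c)
        e=np.array(e); A=np.c_[2*e,np.ones(len(e))]; s=np.linalg.lstsq(A,(e**2).sum(1),rcond=None)[0]; c=s[:2]
    return c.round(1),np.sqrt(s[2]+c@c).round(1),len(e),np.std(np.hypot(*(e-c).T)).round(2)
E
python3 - <<'E'
from h import *
f=np.load("w5.npz"); w=f["w"]; print(hole(w,(445,190)))
t=w[(w[:,2]>45)&(w[:,2]<56)&(w[:,1]>100)&(np.abs(w[:,0]-445)<75)]
print(cv2.minAreaRect(t[:,:2].astype(np.float32)))
# top cam wells for yaw
d=np.load("topd.npy")
c=arm.get_calibration("top");K=np.array(c["K"])
for p in((180,271),(210,264),(240,260)):
    q=np.array([(p[0]-K[0,2])/K[0,0],-(p[1]-K[1,2])/K[1,1],-1])@att(c).T; o=np.array(c["origin"]); print((o+q*(12-o[2])/q[2]).round(1))
p=hole(w,(445,190))[0]; go([p[0],p[1],60],1.571+.19)
E
```

```text
(array([445.3, 192.7]), np.float64(33.0), 42, np.float64(0.19))
((446.4416198730469, 188.6133270263672), (93.12787628173828, 91.77607727050781), 11.34648609161377)
[416.5 360.6  12. ]
[436.1 279.4  12. ]
[447.7 197.9  12. ]
shift [0.1431 0.0317 0.0954] twist -0.011
```

```bash
cat >> h.py <<'E'
def held(w,lo,hi):
    s=arm.sense(); X=R.from_rotvec(s["eef_rot"]).as_matrix(); q=(w-s["eef_pos"])@X
    m=(np.abs(q[:,0])<45)&(np.abs(q[:,1])<32)&(q[:,2]<hi)&(q[:,2]>lo)
    for z in range(lo,hi,12):
        t=q[m&(q[:,2]>=z)&(q[:,2]<z+12)]
        if len(t)<60: continue
        t=t[np.abs(t[:,1])<29]; A=np.c_[2*t[:,:2],np.ones(len(t))]; b=np.linalg.lstsq(A,(t[:,:2]**2).sum(1),rcond=None)[0]
        print("toolz",z,len(t),"c",b[:2].round(1),"r",np.sqrt(b[2]+b[:2]@b[:2]).round(1),"maxx",np.percentile(t[:,0],99).round(1))
E
python3 - <<'E'
from h import *
f=np.load("w5.npz"); held(f["w"],-110,20)
E
```

```text
toolz -110 627 c [28.5 -0.2] r 27.7 maxx 18.3
toolz -98 18840 c [11.3 -0.3] r 17.7 maxx 31.1
toolz -86 2685 c [ 0.6 -0.4] r 30.8 maxx 32.0
toolz -74 1228 c [ 0.3 -0.4] r 30.5 maxx 31.9
toolz -62 1050 c [ 0.7 -0.5] r 29.9 maxx 30.9
toolz -50 1027 c [ 0.7 -0.5] r 29.8 maxx 30.9
toolz -38 830 c [ 0.7 -0.5] r 29.9 maxx 30.9
toolz -26 697 c [ 0.3 -0.5] r 30.3 maxx 31.1
toolz -14 699 c [ 0.6 -0.5] r 30.3 maxx 31.4
```

```bash
python3 -m inch '[[[0.04,0.01,0,-0.01,-1],[0.09,0.025,0,-0.01,-1],[0.13,0.032,0,-0.01,-1],[0.1425,0.032,0.04,-0.01,-1],[0.1425,0.032,0.08,-0.01,-1],[0.1425,0.032,0.09,-0.01,-1],[0.1425,0.032,0.09,-0.01,-1],[0.1425,0.032,0.09,-0.01,-1]]]' 60
python3 - <<'E'
from h import *
im,d,o,a,K=wcloud(); s=arm.sense(); print(s["eef_pos"],s["ft_force"]); w=allpts(d,o,a,K); held(w,-86,-50)
X=R.from_rotvec(s["eef_rot"]).as_matrix(); print("tin centre",(s["eef_pos"]+X@[.6,-.45,0]).round(1)); go([445.3,192.7,9],1.571+.19)
E
```

```text
time_s: 14.68
eef_pos: [446.7, 193.0, 67.1]
eef_rot: [2.0, 2.421, 0.004]
ft_force: [0.4, -0.0, -3.8]
opening: 0.707
[446.70871381 193.09536851  67.16990809] [ 0.30517485 -0.02549723 -3.07272523]
toolz -86 2692 c [ 0.6 -0.4] r 30.8 maxx 32.1
toolz -74 1223 c [ 0.6 -0.4] r 30.4 maxx 31.9
toolz -62 1063 c [ 0.7 -0.5] r 29.9 maxx 31.0
tin centre [446.2 193.6  67.2]
shift [-0.0002 -0.0016  0.0582] twist 0.0
```

```bash
python3 -m inch '[[[-0.001,-0.001,0.005,0,-1],[-0.001,-0.001,0.016,0,-1],[-0.001,-0.001,0.027,0,-1],[-0.001,-0.001,0.038,0,-1],[-0.001,-0.001,0.048,0,-1],[-0.001,-0.001,0.054,0,-1],[-0.001,-0.001,0.054,0,-1]]]' 60
python3 - <<'E'
from h import *
s=arm.sense(); print(s["eef_pos"],s["ft_force"],s["moment"])
E
```

```text
time_s: 15.6
eef_pos: [444.4, 191.7, 11.0]
eef_rot: [-1.999, -2.423, 0.001]
ft_force: [-0.0, -0.4, -3.3]
opening: 0.709
[444.43095045 191.68123502  11.028775  ] [-0.04163915 -0.4423873  -3.30861896] [ 0.03573781 -0.00924473  0.09590435]
```

```bash
python3 -m inch '[[[0,0,0.002,0,-1],[0,0,0.003,0,-1],[0,0,0.003,0,1],[0,0,0.003,0,1],[0,0,0.003,0,1],[0,0,-0.05,0,1],[0,0,-0.11,0,1],[0,0,-0.15,0,1]]]' 60
python3 - <<'E'
from h import *
im,d,o,a,K=wcloud(); s=arm.sense(); print(s["eef_pos"]); w=allpts(d,o,a,K); print(circ(w,95,118,np.array((445,192)),40)); print(hole(w,(429,276)),hole(w,(412,359)))
f=np.load("w1.npz"); go([440,-200,165],1.571)
go([437.5,20,165],1.571)
E
```

```text
time_s: 16.6
eef_pos: [445.2, 192.0, 164.2]
eef_rot: [1.999, 2.422, 0.004]
ft_force: [-0.1, 0.8, -0.1]
opening: 0.999
[447.00064019 192.74515122 168.93860226]
(array([444.4, 192.8,  31.2]), array([444. , 194.3]), np.float64(102.7))
(array([428.8, 276.2]), np.float64(33.2), 42, np.float64(0.21)) (array([412.1, 359.5]), np.float64(33.1), 28, np.float64(0.23))
shift [-0.3843 -0.0815  0.0025] twist 0.191
shift [-0.1678 -0.0422  0.0032] twist 0.191
```

The first tin is seated (lid at z≈104). On to the middle tin.

```bash
python3 -m inch '[[[-0.04,-0.01,0,0.06,1],[-0.1,-0.025,0,0.12,1],[-0.15,-0.038,0,0.19,1],[-0.168,-0.042,0,0.19,1],[-0.168,-0.042,0,0.19,1],[-0.168,-0.042,0,0.19,1]]]' 60
python3 - <<'E'
from h import *
im,d,o,a,K=wcloud(); s=arm.sense(); print(s["eef_pos"]); w=allpts(d,o,a,K); c=circ(w,82,104,np.array((437,20)),42); print(c); go([c[0][0],c[0][1],-4],1.571)
E
```

```text
time_s: 17.4
eef_pos: [435.3, 19.3, 161.3]
eef_rot: [-2.22, -2.223, -0.0]
ft_force: [-0.3, 0.5, -0.4]
opening: 0.999
[435.31705097  19.52461662 161.22323634]
(array([436.6,  23.9,  31.5]), array([436.5,  25.4]), np.float64(90.6))
shift [0.0043 0.0013 0.1652] twist 0.002
```

```bash
python3 -m inch '[[[0.004,0.001,0.05,0,1],[0.004,0.001,0.11,0,1],[0.004,0.001,0.15,0,1],[0.004,0.001,0.166,0,1],[0.004,0.001,0.166,0,1],[0.004,0.001,0.166,0,-1],[0.004,0.001,0.166,0,-1],[0.004,0.001,0.166,0,-1]]]' 80
python3 -m inch '[[[0,0,0,0,-1],[0,0,0,0,-1],[0,0,-0.05,0,-1],[0,0,-0.11,0,-1],[0,0,-0.16,0,-1],[0,0,-0.16,0,-1],[0,0,-0.16,0,-1]]]'
python3 -m inch '[[[0,0.06,0,0,-1],[0,0,0,0,-1],[0,0.06,0,0,-1],[0,0,0,0,-1],[0,0.06,0,0,-1],[0,0.06,0,0,-1],[0,0.06,0,0,-1],[0,0.06,0,0,-1]]]' 80
python3 shk.py
python3 -m inch '[[[0,-0.06,0,0,-1],[0,0,0,0,-1],[0,-0.06,0,0,-1],[0,0,0,0,-1],[0,-0.06,0,0,-1],[0,-0.06,0,0,-1],[0,-0.06,0,0,-1],[0,-0.06,0,0,-1]]]' 80
python3 shk.py
```

```text
time_s: 18.45
eef_pos: [437.2, 23.3, -3.0]
eef_rot: [2.219, 2.222, 0.003]
ft_force: [-1.8, 1.4, 6.3]
opening: 0.712
time_s: 19.32
eef_pos: [436.0, 22.8, 154.9]
eef_rot: [-2.22, -2.222, 0.0]
ft_force: [0.1, 0.5, -3.9]
opening: 0.712
time_s: 20.32
eef_pos: [495.7, 22.9, 154.9]
eef_rot: [-2.22, -2.222, 0.001]
ft_force: [-0.5, -0.7, -2.7]
opening: 0.708
mean [-2.1000e-03  1.0100e-02  9.1000e-03  1.3150e-01  2.2750e-01 -2.9599e+00] std [0.0252 0.0215 0.0253 0.535  0.745  0.4089] opening 0.713 [496.2  22.9 155.4]
time_s: 21.92
eef_pos: [437.0, 22.8, 156.6]
eef_rot: [2.219, 2.221, 0.004]
ft_force: [0.9, 0.3, -3.0]
opening: 0.709
mean [-1.4000e-03 -1.0000e-04 -3.6000e-03  1.4920e-01  1.3100e-01 -2.9594e+00] std [0.0315 0.0188 0.0264 0.4554 0.4665 0.4561] opening 0.707 [436.3  22.8 155.3]
```

Run:
```python
from h import *
im,d,o,a,K=wcloud(); held(allpts(d,o,a,K),-86,-20); go([428.8,276.2,67],1.571+.195)
```

```text
toolz -86 2689 c [ 0.6 -0.5] r 30.9 maxx 32.1
toolz -74 1187 c [ 0.4 -0.5] r 30.4 maxx 31.5
toolz -62 1063 c [ 0.8 -0.5] r 29.8 maxx 30.9
toolz -50 1048 c [ 0.8 -0.5] r 29.8 maxx 30.9
toolz -38 813 c [ 0.8 -0.6] r 29.8 maxx 30.9
toolz -26 440 c [ 0.5 -0.5] r 30.3 maxx 31.1
shift [ 0.2534 -0.0072  0.0884] twist -0.194
```

```bash
python3 -m inch '[[[0.05,0,0,-0.05,-1],[0.11,-0.002,0,-0.1,-1],[0.17,-0.005,0,-0.15,-1],[0.22,-0.007,0,-0.194,-1],[0.2525,-0.007,0,-0.194,-1],[0.2525,-0.007,0.04,-0.194,-1],[0.2525,-0.007,0.08,-0.194,-1],[0.2525,-0.007,0.088,-0.194,-1]]]' 60
python3 -m inch '[[[0,0,0,0,-1],[0,0,0,0,-1]]]'
python3 - <<'E'
from h import *
s=arm.sense(); X=R.from_rotvec(s["eef_rot"]).as_matrix(); print("tin centre",(s["eef_pos"]+X@[.7,-.5,0]).round(1),s["eef_pos"]); go([428.8,276.2,11],1.571+.195)
E
```

```text
time_s: 23.58
eef_pos: [427.1, 274.3, 64.8]
eef_rot: [-1.993, -2.426, 0.008]
ft_force: [-0.2, 0.6, -1.8]
opening: 0.708
time_s: 23.82
eef_pos: [430.2, 275.9, 69.3]
eef_rot: [1.994, 2.426, 0.004]
ft_force: [-0.1, -0.7, -3.4]
opening: 0.707
tin centre [429.5 276.4  69.3] [430.15967447 275.859946    69.2627268 ]
shift [ 0.0005 -0.0014  0.0583] twist -0.0
```

```bash
python3 -m inch '[[[0,0,0.006,0,-1],[0,0,0.016,0,-1],[0,0,0.027,0,-1],[0,0,0.038,0,-1],[0,0,0.048,0,-1],[0,0,0.056,0,-1],[0,0,0.056,0,-1]]]' 60
python3 - <<'E'
from h import *
s=arm.sense(); print(s["eef_pos"],s["ft_force"],s["moment"])
E
```

```text
time_s: 24.7
eef_pos: [428.5, 275.0, 10.6]
eef_rot: [-1.994, -2.427, 0.002]
ft_force: [0.5, 0.3, -2.8]
opening: 0.708
[428.48168484 275.00928139  10.61807043] [ 0.54648199  0.27047538 -2.79022342] [ 0.01703635 -0.00188668  0.01675399]
```

```bash
python3 -m inch '[[[0,0,0.002,0,-1],[0,0,0.003,0,-1],[0,0,0.003,0,1],[0,0,0.003,0,1],[0,0,0.003,0,1],[0,0,-0.05,0,1],[0,0,-0.11,0,1],[0,0,-0.15,0,1]]]' 60
python3 - <<'E'
from h import *
im,d,o,a,K=wcloud(); w=allpts(d,o,a,K); print(circ(w,95,118,np.array((429,276)),40)); go([437,-198,161],1.571)
E
```

```text
time_s: 25.7
eef_pos: [429.6, 275.7, 164.4]
eef_rot: [1.994, 2.426, 0.004]
ft_force: [0.3, -0.6, -1.1]
opening: 0.994
(array([428.5, 276.1,  31.2]), array([428.4, 277.7]), np.float64(102.6))
shift [-0.4669 -0.0864  0.0058] twist 0.195
```

Seated too. Now the third tin.

```bash
python3 -m inch '[[[-0.05,-0.01,0,0,1],[-0.11,-0.02,0,0,1],[-0.17,-0.031,0,0.05,1],[-0.23,-0.042,0,0.1,1],[-0.29,-0.053,0,0.15,1],[-0.35,-0.064,0,0.195,1],[-0.41,-0.076,0,0.195,1],[-0.46,-0.086,0,0.195,1]]]' 60
python3 -m inch '[[[0,0,0,0,1],[0,0,0,0,1],[0,0,0,0,1]]]'
python3 - <<'E'
from h import *
im,d,o,a,K=wcloud(); s=arm.sense(); print(s["eef_pos"]); w=allpts(d,o,a,K); c=circ(w,82,104,np.array((437,-198)),42); print(c); go([c[0][0],c[0][1],-4],1.571)
E
```

```text
time_s: 26.75
eef_pos: [433.4, -195.0, 161.3]
eef_rot: [2.222, 2.22, 0.0]
ft_force: [0.8, 1.3, 1.1]
opening: 0.999
time_s: 27.12
eef_pos: [433.8, -191.5, 161.4]
eef_rot: [-2.219, -2.223, -0.0]
ft_force: [-0.2, -0.2, -0.3]
opening: 1.002
[ 433.89346819 -191.50205737  161.48178188]
(array([ 437.1, -195.1,   31.1]), array([ 437.1, -193.7]), np.float64(90.6))
shift [-0.0036  0.0032  0.1655] twist 0.002
```

```bash
python3 -m inch '[[[-0.004,0.003,0.05,0,1],[-0.004,0.003,0.11,0,1],[-0.004,0.003,0.15,0,1],[-0.004,0.003,0.166,0,1],[-0.004,0.003,0.166,0,1],[-0.004,0.003,0.166,0,-1],[-0.004,0.003,0.166,0,-1],[-0.004,0.003,0.166,0,-1]]]' 80
python3 -m inch '[[[0,0,0,0,-1],[0,0,0,0,-1],[0,0,-0.05,0,-1],[0,0,-0.11,0,-1],[0,0,-0.16,0,-1],[0,0,-0.16,0,-1],[0,0,-0.16,0,-1]]]'
python3 -m inch '[[[0,0.06,0,0,-1],[0,0,0,0,-1],[0,0.06,0,0,-1],[0,0,0,0,-1],[0,0.06,0,0,-1],[0,0.06,0,0,-1],[0,0.06,0,0,-1],[0,0.06,0,0,-1]]]' 80
python3 shk.py
python3 -m inch '[[[0,-0.06,0,0,-1],[0,0,0,0,-1],[0,-0.06,0,0,-1],[0,0,0,0,-1],[0,-0.06,0,0,-1],[0,-0.06,0,0,-1],[0,-0.06,0,0,-1],[0,-0.06,0,0,-1]]]' 80
python3 shk.py
```

```text
time_s: 28.18
eef_pos: [438.2, -197.2, -2.2]
eef_rot: [2.219, 2.219, 0.002]
ft_force: [-2.1, 1.1, 6.1]
opening: 0.711
time_s: 29.05
eef_pos: [436.7, -196.7, 155.4]
eef_rot: [2.221, 2.221, 0.0]
ft_force: [0.3, 0.6, -2.9]
opening: 0.714
time_s: 30.05
eef_pos: [496.1, -196.6, 154.9]
eef_rot: [-2.221, -2.22, 0.001]
ft_force: [-0.5, 0.3, -2.0]
opening: 0.712
mean [-0.0043  0.0279 -0.0063  0.1978  0.0314 -3.1295] std [0.0234 0.0274 0.0299 0.4022 0.3776 0.7299] opening 0.712 [ 496.7 -196.7  155.5]
time_s: 31.65
eef_pos: [437.4, -196.8, 156.4]
eef_rot: [2.22, 2.22, 0.002]
ft_force: [0.9, -0.0, -3.7]
opening: 0.715
mean [-0.0094 -0.0146  0.0051 -0.1691 -0.2086 -3.0304] std [0.0332 0.0302 0.0268 0.3758 0.5341 0.4261] opening 0.709 [ 436.7 -196.7  155.4]
```

The third tin's moment flips by 0.043 Nm with the right sign, where the other two gave ≤0.010. I'll repeat it once to be sure.

```bash
sed -i 's/range(12)/range(16)/' shk.py
python3 -m inch '[[[0,0.06,0,0,-1],[0,0,0,0,-1],[0,0.06,0,0,-1],[0,0,0,0,-1],[0,0.06,0,0,-1],[0,0.06,0,0,-1],[0,0.06,0,0,-1],[0,0.06,0,0,-1]]]' 80
python3 shk.py
python3 -m inch '[[[0,-0.06,0,0,-1],[0,0,0,0,-1],[0,-0.06,0,0,-1],[0,0,0,0,-1],[0,-0.06,0,0,-1],[0,-0.06,0,0,-1],[0,-0.06,0,0,-1],[0,-0.06,0,0,-1]]]' 80
python3 shk.py
python3 -c "
from h import *
go([690,-10,155],1.571)"
```

```text
time_s: 33.25
eef_pos: [496.6, -196.8, 155.7]
eef_rot: [2.221, 2.221, 0.0]
ft_force: [0.3, 0.3, -3.1]
opening: 0.711
mean [ 4.3000e-03  3.2000e-02 -1.5000e-03  7.8400e-02 -6.4200e-02 -3.2496e+00] std [0.0324 0.0226 0.0264 0.4955 0.5823 0.3247] opening 0.714 [ 496.8 -196.7  155.4]
time_s: 35.05
eef_pos: [437.5, -196.8, 156.5]
eef_rot: [2.22, 2.22, 0.002]
ft_force: [-0.4, 0.2, -3.0]
opening: 0.703
mean [ 1.0000e-03 -2.1600e-02  1.4000e-03  4.5700e-02 -3.9700e-02 -2.9884e+00] std [0.033  0.0362 0.0229 0.5682 0.5589 0.3512] opening 0.708 [ 436.7 -196.7  155.4]
shift [0.1867 0.2533 0.0003] twist -0.0
```

Confirmed (0.054±0.011 Nm): the third tin rattles. I'll hold it out over the board, underside at z≈158, about 14 cm above it.

```bash
python3 -m inch '[[[0.03,0.035,0,0,-1],[0.06,0.075,0,0,-1],[0.09,0.115,0,0,-1],[0.12,0.155,0,0,-1],[0.15,0.19,0,0,-1],[0.175,0.22,0,0,-1],[0.188,0.238,0,0,-1],[0.19,0.243,0,0,-1]]]' 80
python3 -m inch '[[[0,0,0,0,-1],[0,0,0,0,-1],[0,0,0,0,-1],[0,0,0,0,-1],[0,0,0,0,-1],[0,0,0,0,-1],[0,0,0,0,-1],[0,0,0,0,-1]]]'
python3 - <<'E'
from h import *
n="top"; im,d=arm.capture(n); cv2.imwrite("pics/top1.png",im[...,::-1])
im,d=arm.capture("scene"); cv2.imwrite("pics/scene1.png",im[...,::-1])
im,d,o,a,K=wcloud(); held(allpts(d,o,a,K),-86,-30); s=arm.sense(); print(s["eef_pos"],s["ft_force"],s["opening"],abs(s["joint_vel"]).max(),s["time_s"])
im=np.vstack([cv2.imread("pics/top1.png")[60:360],cv2.imread("pics/scene1.png")[130:420]]); cv2.imwrite("pics/end.png",im)
E
```

```text
time_s: 36.85
eef_pos: [680.5, -5.6, 154.3]
eef_rot: [-2.219, -2.223, 0.001]
ft_force: [0.7, 0.5, -3.8]
opening: 0.709
time_s: 37.85
eef_pos: [679.8, -6.6, 155.3]
eef_rot: [-2.221, -2.221, 0.0]
ft_force: [-0.2, -0.9, -3.1]
opening: 0.706
toolz -86 2 c [ 4.9 15. ] r 15.8 maxx 19.6
toolz -74 20765 c [ 5.  -0.5] r 21.4 maxx 32.5
toolz -62 1488 c [ 1.9 -0.4] r 31.0 maxx 33.3
toolz -50 591 c [ 1.2 -0. ] r 30.7 maxx 32.5
toolz -38 400 c [2.4 0.2] r 29.4 maxx 32.1
[679.78072739  -6.61733184 155.39842017] [-0.44422367  0.06534246 -2.91016492] 0.708525558858593 0.0012305718791038181 38.0
```

View pics/end.png

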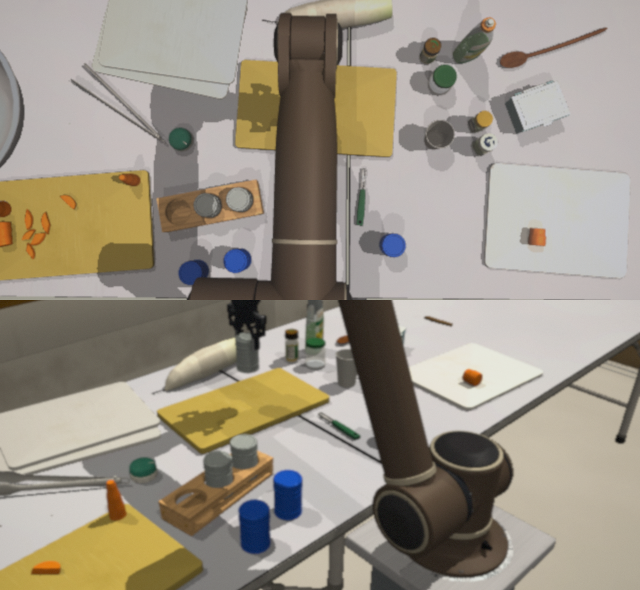

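Two tins are in the rack (composite pixels (207,205) and (240,200)) and the third is held over the bare board. Its lid sits lower in the grip than the others did (tool z −74, not −92), so I'll firm the grip and check whether it's creeping.

```bash
cat > lid.py <<'E'
from h import *
im,d,o,a,K=wcloud(); s=arm.sense(); X=R.from_rotvec(s["eef_rot"]).as_matrix(); q=(allpts(d,o,a,K)-s["eef_pos"])@X
t=q[(np.abs(q[:,0])<31)&(np.abs(q[:,1])<26)&(q[:,2]>-105)&(q[:,2]<-60)]
t=t[np.hypot(t[:,0],t[:,1])<24]; b=np.linalg.lstsq(np.c_[t[:,:2],np.ones(len(t))],t[:,2],rcond=None)[0]
print("lid toolz",np.median(t[:,2]),"slopes",b[:2].round(3),len(t),s["eef_pos"].round(1),s["time_s"])
cv2.imwrite("pics/w9.png",im[...,::-1])
E
python3 lid.py
python3 -m inch '[[[0,0,0,0,-1],[0,0,0,0,-1],[0,0,0,0,-1],[0,0,0,0,-1],[0,0,0,0,-1],[0,0,0,0,-1],[0,0,0,0,-1],[0,0,0,0,-1]]]' 115
python3 lid.py
```

```text
lid toolz -70.20699550807012 slopes [ 0.015 -0.03 ] 12537 [679.8  -6.6 155.4] 38.05
time_s: 39.05
eef_pos: [679.7, -6.6, 155.4]
eef_rot: [-2.221, -2.221, 0.0]
ft_force: [-0.2, -0.2, -2.8]
opening: 0.7
lid toolz -70.05170846862764 slopes [ 0.015 -0.03 ] 12493 [679.7  -6.7 155.4] 39.1
```

The tin is stable: it slipped only during the shakes and isn't creeping. Its underside is now at about 134 mm, so I'll raise it 30 mm to get back to mid-range and let it settle.

```bash
python3 -m inch '[[[0,0,-0.008,0,-1],[0,0,-0.016,0,-1],[0,0,-0.024,0,-1],[0,0,-0.03,0,-1],[0,0,-0.03,0,-1],[0,0,-0.03,0,-1],[0,0,-0.03,0,-1],[0,0,-0.03,0,-1]]]' 115
python3 -m inch '[[[0,0,0,0,-1],[0,0,0,0,-1],[0,0,0,0,-1],[0,0,0,0,-1],[0,0,0,0,-1],[0,0,0,0,-1],[0,0,0,0,-1],[0,0,0,0,-1]]]'
python3 lid.py
python3 - <<'E'
from h import *
im,d=arm.capture("top"); v,u=np.nonzero(d>0); w=world("top",np.stack([u,v],-1),d[v,u])
for n in((447,190),(431,274)): print(circ(w,100,116,np.array(n),42))
print(abs(arm.sense()["joint_vel"]).max(),arm.job_done())
E
```

```text
time_s: 40.1
eef_pos: [679.6, -6.6, 185.1]
eef_rot: [-2.221, -2.221, 0.001]
ft_force: [-0.4, -0.5, -4.0]
opening: 0.701
time_s: 41.1
eef_pos: [679.8, -6.6, 185.4]
eef_rot: [2.221, 2.221, 0.0]
ft_force: [-0.2, 0.3, -2.9]
opening: 0.7
lid toolz -70.04666178493365 slopes [ 0.015 -0.03 ] 12502 [679.7  -6.6 185.4] 41.15
(array([446.8, 189.4,  30.8]), array([446.7, 189.3]), np.float64(104.0))
(array([431.3, 271.9,  31.6]), array([432.2, 272.6]), np.float64(104.2))
the job is handed in; nothing more can be done
0.001010954048318124 None
```

The two silent tins stand in the rack, let go. The rattling tin is gripped and held still over the middle board. I handed the job in at about 41 s; no verdict is reported.

**Finding the rattler:** I shook each tin in opposite directions and compared the wrist moment at rest after each. A loose weight should shift it by about 0.06 Nm.

| Tin | Moment change (Nm) | Result |
|---|---|---|
| Right-hand | about 0.004 (two rounds) | silent |
| Left-hand (nearest the rack) | about 0.010 | silent |
| Middle | 0.043, then 0.054 | rattles |

**Rack:** The right-hand tin is in well_1 and the left-hand one in well_2. Just after release the wrist camera put both lids at about 103 mm; at the end the top camera read 104 mm. 104 mm is fully seated. The top camera put them 3–5 mm away in position, which matches its known offset.

**Held tin:** Its underside is at about 164 mm, roughly 14 cm above the board, with a tilt of about 0.03 rad. The arm was at rest and a repeat look showed no creep.

**What went wrong or disagreed:**
- **First grasp:** it closed over the lid and missed, because the reported TCP lies about 46 mm beyond the real fingertips. The wrist force reached 47 N, the tin did not move, and I corrected for the offset afterwards. I could not tell whether that contact counts against the 40 N limit for the arm or gripper body.
- **Slip:** the rattling tin slid down about 2 cm in the grip during its shakes, so I raised the grip to 115 N and lifted it 30 mm.
- **Bystanders:** they look unmoved in the last pictures, but I did not measure their positions.

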